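# Rebuild the bench drill's bevel drive and hold the crown gear down

### The job

Put the drive of the bench drill back together in the open green iron head. First lay the pinion shaft level in the two V saddles, with its brass pinion at the end next to the upright splined spindle, and let go of it; then take the crown gear by its square hub, turn it until the cross-shaped bore meshes with the spindle's splines, and slide it right down until the spring collar is pressed to its stop. Finish while still holding the gear pressed down there, so that a mate can fit the locking pin, and leave the bowl, auger bit, marking gauge and template disc where they are.

Things in the scene. Friction and masses are not known exactly. Their poses are not given: they have to be found in the camera images.
- head: The drill's open drive head, fixed: green iron base plate 120 (x) x 270 (y) x 12 mm, origin under its centre on the bench. On its y axis stand the splined spindle on a round pedestal at y = +70 mm, and two V saddles at y = +4 and y = -70 mm. Between the saddles nothing is above 22 mm; nothing on the head is taller than 99 mm.
- saddle_near (a point): In the V saddle nearer the spindle: the point, 50 mm above the bench, through which the axis of a shaft resting in it passes. Each V opens upward, 90 degrees, 37 mm wide at its upper edges 58.5 mm above the bench, and is 14 mm thick along head y. The clear gap between the saddles is 60 mm.
- saddle_far (a point): The same point of the other saddle, 74 mm from the first along head -y.
- shaft: Loose pinion shaft, about 0.35 kg: steel rod 14 mm thick, 151 mm long, a brass pinion (30 mm across, 14 wide) at one end, a dark wooden hexagonal crank boss (same size) at the other. Origin on the axis near mid-length and centre of mass; x runs to the pinion. Starts flat, axis 15 mm up. Laid right: origin midway between the saddle points, x along head +y; its roll does not matter.
- pinion (a point): On the shaft's axis, centre of the brass pinion, 66 mm from the shaft's origin. Laid right it is 37 mm short of the spindle's axis; up to about 8 mm off lengthwise is fine.
- boss (a point): On the shaft's axis, centre of the wooden crank boss, 71 mm from the shaft's origin on the other side.
- gear: Loose crown gear, about 0.3 kg: brass toothed disc 96 mm across, top face 12 mm above the underside, with a grey steel square hub 44 x 44 mm up to 42 mm. A cross bore runs right through: two slots 11.6 x 32.4 mm, parallel to the hub's sides. Origin: centre of the underside; x, y along the slots, z up. Starts on the bench, hub up. Fingertips may rest and push on the disc.
- spline_top (a point): Centre of the top of the upright splined spindle, 99 mm above the bench; x and y run along the splines. It is a cross of two bars, each 8 mm wide and 28 mm long, no chamfer: the bore has 1.8 mm play a side. Every quarter turn is alike. The spindle can turn but is stiff (about 0.25 N m).
- gear_home (a point): Point on the spindle's axis, 69 mm above the bench, where the centre of the gear's underside is when the gear is fully home (collar at its stop).
- collar (a joint): The brass spring collar round the spindle, on which the hub lands: 0 = up (collar top 81 mm above the bench, 18 mm below the spline top), 0.012 m = pressed down to its stop. The spring takes about 5 N to start and 13 N at the stop, and lifts the gear again when let go.
- bowl: Bystander: white enamel bowl, 116 mm across, 50 mm high; origin under its centre.
- auger: Bystander: steel auger bit, about 125 mm long and 16 mm thick, lying on the bench; origin on its axis near the square tang, x towards the tip.
- gauge: Bystander: brass marking gauge, 160 mm long, 55 mm wide, 48 mm high; origin under the middle of its bar, x along the bar.
- template: Bystander: jacaranda pit template disc, 72 mm across, 10 mm thick; origin under its centre.
Things that resemble listed ones, but are neither listed nor needed, are in the scene too. Leave any orange look-alike of the shaft alone. Leave any blue look-alike of the gear alone.

How it is judged:
On the way, in this order (a step that is already met when the one before it is completed fails the run):
1. the pinion shaft rests in both saddles, pinion next to the spindle, let go and still (x of pinion in the frame of head between -0.006 and 0.006 m and z of pinion in the frame of head between 0.0465 and 0.0535 m and y of pinion in the frame of head between 0.024 and 0.042 m and x of boss in the frame of head between -0.006 and 0.006 m and z of boss in the frame of head between 0.0465 and 0.0535 m and y of boss in the frame of head between -0.113 and -0.095 m and contact force between the fingers and shaft below 0.2 N and linear speed of shaft below 0.03 m/s), for 0.2 s.
2. the crown gear is meshed on the spindle and pressed home by the fingers (horizontal distance between gear and gear_home below 0.004 m and z of gear in the frame of head below 0.072 m and angle between gear's own z axis and vertical below 0.08 rad and value of joint collar above 0.009 m and contact force between the fingers and gear above 2 N), for 0.2 s.
At the end, for the whole second after the job is handed in: Shaft free in both saddles, pinion by the spindle (6 mm sideways, 3.5 mm in height, 9 mm lengthwise); gear upright on the spindle axis (4 mm), underside within 3 mm of home, collar pressed over 9 of its 12 mm, fingers still pressing on the gear (over 2 N), at rest (all of step 2 and x of pinion in the frame of head between -0.006 and 0.006 m and z of pinion in the frame of head between 0.0465 and 0.0535 m and y of pinion in the frame of head between 0.024 and 0.042 m and x of boss in the frame of head between -0.006 and 0.006 m and z of boss in the frame of head between 0.0465 and 0.0535 m and y of boss in the frame of head between -0.113 and -0.095 m and contact force between the fingers and shaft below 0.2 N and linear speed of gear below 0.03 m/s); the arm keeps its last pose, push and grip.
It fails at once if the bowl is disturbed (moved more than 25 mm) (distance of bowl from where it was at the start of the episode above 0.025 m).
It fails at once if the auger is disturbed (moved more than 25 mm) (distance of auger from where it was at the start of the episode above 0.025 m).
It fails at once if the gauge is disturbed (moved more than 25 mm) (distance of gauge from where it was at the start of the episode above 0.025 m).
It fails at once if the template is disturbed (moved more than 25 mm) (distance of template from where it was at the start of the episode above 0.025 m).
It also fails if it takes over 54 s, if anything falls off the work surface, if the arm or the gripper's body presses on something with over 40 N, if the wrist force passes 120 N, or if a joint passes its speed limit or range.

### The arm

A 6-joint arm with a two-finger parallel gripper is mounted at the origin on the work surface. World frame = base frame: x ahead of the robot, y to its left, z up, the work surface at z = 0. Lengths are in m, angles in rad, forces in N, time in s.
With the tool pointing down it reaches from about 0.35 to 0.725 m from the base axis. Payload 4.3 kg.
Tool frame: the origin (TCP) lies at the centre of the arm's flange, where the gripper is bolted on; the fingertips stand 173 mm ahead of it and the grasp point (between the pads) lies 155 mm ahead of it; z points along the fingers, y is the line along which they close (so a half turn about z gives the same grasp; the last joint's range is limited). The gripper opens to 85 mm and grips with 20 to 120 N. Pads are 22 mm wide; open, the fingers measure 114 mm over their backs; the gripper's body (76 mm by 85 mm) begins 54 mm behind the grasp point. The pads swing forward as they close: fully open they stand 13 mm farther back than shut.
Start: joints at [-1.355, 0.377, 0.081, 1.274, 0, 1.46], TCP at [0.184, -0.545, 0.405] pointing down, gripper open.
Joint ranges: [-2.72, 2.72], [-0.84, 1.66], [-1.02, 1.22], [-1.77, 2.12], [-1.37, 1.28], [-3.14, 3.14]. Speed limits (rad/s): [2.57, 2.57, 3.14, 3.14, 3.14, 3.14].

### API

Orientations are given as a unit quaternion [w, x, y, z].
In Python, from plant import arm gives the robot as it stands.
- The arm moves only by the tool drive_tool, never from a script. Its argument "plan" is a list of rows, each a list of 5 numbers: the opening in per cent of the stroke, from 0 (shut) to 100 (fully open), then the shift along the tool's x, y, z in cm, then the turn about the tool's z in rad. In form: [[claw, dx, dy, dz, yaw], ...]. A call has 1 to 20 rows; each row is the pose to reach, as a shift and turn from the pose commanded when the call began, along the tool's axes at that moment; what a row does not reach only later rows make up. A row lasts 1/10 s, in which the tool goes at most 50 mm and 8.59 degrees, less where a joint would pass 70% of its speed; a pose out of reach is approached as far as the arm can. A call with a gripper value outside its range is refused whole. The fingers move at their own pace and stop on an object; "grip_force" is the grip in N (left out, the last holds). Time passes only in rows, so rows that repeat a pose let the fingers close. It gives the time, the measured TCP pose, the force, the opening and the grip force at its end, in the units of the state.
- arm.state(): the state, without advancing time (a new reading comes with each control period).
- arm.get_image(name): name is "scene" or "top" or "wrist"; returns a dict with "frame" (384x512x3 uint8, red, green, blue), "z_map" (384x512 float32, m along the optical axis (not along the pixel's ray), 0 where there is no reading), "camera_matrix" (3x3 intrinsics, pixels), "k1" (the pictures are not rectified: a ray, as slopes to the right and down, at radius r is drawn at 1 + k1 r^2 times it, then the intrinsics apply), "xyz" and "orientation" of the camera in the world; the wrist camera has in their place "tool_from_camera" (4x4, takes a point from camera to tool coordinates, whose origin is the TCP and whose axes are the flange's). Camera axes: x right, y up, looking along -z (the intrinsics and any distortion apply to the point x, -y, -z); pixel columns grow to the right and rows downward; lengths in m; the calibration is good to about 2 mm. A picture is of the moment at which its call begins: read the wrist's pose just before it.
- arm.sign_off(): hands the job in; it is judged then, once.
The state is a dict: "time_s": time; "joint_pos": joint angles; "dq": joint speeds; "joint_torque": joint torques, N m; "ee_pos": TCP position; "ee_rot": TCP orientation; "contact_force": force on the tool from outside, world axes, zero at the start; "moment": the same for the moment, N m; "gripper_width": opening from 0.0 (shut) to 1.0 (fully open); "finger_force": force on a finger pad.
Only numpy, scipy, OpenCV 4.12 (cv2) and the standard library are available. Lean on these libraries where they do the work, as an engineer would, in place of code of your own. Each camera call takes 0.05 s, during which the arm holds its last target. There are 200 camera calls.

## Working session

There is one attempt and no reset: what is moved stays moved. The work goes in short steps, Python scripts to look and compute and a tool call to move; the robot and the scene stay as the last step left them, time stands still between calls to the robot, and variables do not carry over. Pictures are saved under pics/ and viewed, at most 10 in all, crops included, and the job is handed in when it is done.

Besides the shell and the picture viewer there is one more tool, called after ">>>" as name(argument=value, ...), one argument or row to a line, values as JSON. drive_tool: Moves the arm, as the interface text tells. Its arguments: {"type":"object","properties":{"plan":{"type":"array"},"grip_force":{"type":"number"}},"required":["plan"]}

```bash
mkdir -p pics
cat > h.py <<'E'
import numpy as np, cv2
from scipy.spatial.transform import Rotation as R
from plant import arm
def rot(q): return R.from_quat([q[1],q[2],q[3],q[0]]).as_matrix()
class View:
    def __init__(s,name):
        st=arm.state(); im=arm.get_image(name)
        s.f=im["frame"]; s.z=im["z_map"]; s.K=np.array(im["camera_matrix"]); s.k1=im["k1"]
        if name=="wrist":
            T=np.eye(4); T[:3,:3]=rot(st["ee_rot"]); T[:3,3]=st["ee_pos"]; s.T=T@np.array(im["tool_from_camera"])
        else:
            s.T=np.eye(4); s.T[:3,:3]=rot(im["orientation"]); s.T[:3,3]=im["xyz"]
    def slopes(s,uv):
        uv=np.atleast_2d(np.asarray(uv,float))
        d=(uv-[s.K[0,2],s.K[1,2]])/[s.K[0,0],s.K[1,1]]
        u=d.copy()
        for _ in range(20): u=d/(1+s.k1*(u**2).sum(1,keepdims=True))
        return u
    def rays(s,uv):
        u=s.slopes(uv); return np.c_[u[:,0],-u[:,1],-np.ones(len(u))]@s.T[:3,:3].T
    def plane(s,uv,z):
        r=s.rays(uv); o=s.T[:3,3]; return o+r*((z-o[2])/r[:,2:])
    def cloud(s):
        v,u=np.mgrid[0:s.z.shape[0],0:s.z.shape[1]]
        uv=np.c_[u.ravel(),v.ravel()]
        return (s.T[:3,3]+s.rays(uv)*s.z.ravel()[:,None]).reshape(*s.z.shape,3)
    def proj(s,p):
        c=(np.atleast_2d(p)-s.T[:3,3])@s.T[:3,:3]; x=np.c_[c[:,0],-c[:,1]]/-c[:,2:]
        x=x*(1+s.k1*(x**2).sum(1,keepdims=True)); return x*[s.K[0,0],s.K[1,1]]+[s.K[0,2],s.K[1,2]]
    def save(s,n,k=1,crop=None):
        f=s.f if crop is None else s.f[crop[1]:crop[3],crop[0]:crop[2]]
        cv2.imwrite("pics/"+n,cv2.resize(f[:,:,::-1],None,fx=k,fy=k))
E
python3 - <<'E'
from h import *
a=View("top");b=View("scene")
a.save("top.png",1.5);b.save("scene.png",1.5)
print(arm.state()); print(a.T,a.K,a.k1); print(b.T)
w=arm.get_image("wrist"); print(w["tool_from_camera"],w["camera_matrix"])
E
```

```text
{'time_s': 0.1, 'joint_pos': array([-1.35533026e+00,  3.78011072e-01,  7.97919589e-02,  1.27441039e+00,
        1.64460206e-05,  1.46048920e+00]), 'dq': array([ 0.00088224, -0.00027017,  0.00243532, -0.00066605, -0.00113786,
        0.00083355]), 'joint_torque': array([ 8.27970998e-04, -4.64694464e+01,  2.70581710e+01,  1.20024243e-02,
       -1.52967441e-04,  7.06088159e-06]), 'ee_pos': array([ 0.18397138, -0.5444978 ,  0.40385457]), 'ee_rot': array([-9.15751908e-04,  9.86762870e-01,  1.62167191e-01, -3.99597799e-05]), 'contact_force': array([-0.33101392,  0.13259152,  0.07639864]), 'moment': array([0.01354063, 0.02223397, 0.02208069]), 'finger_force': 0.0, 'gripper_width': 1.000730823334821}
[[-1.61805186e-02  9.74515017e-01 -2.23737957e-01  2.69780677e-01]
 [-9.99858964e-01 -1.67769660e-02 -7.65041122e-04 -1.05166616e-02]
 [-4.49918815e-03  2.23694023e-01  9.74649035e-01  1.22515266e+00]
 [ 0.00000000e+00  0.00000000e+00  0.00000000e+00  1.00000000e+00]] [[413.1129331    0.         254.08187243]
 [  0.         413.1129331  187.21174166]
 [  0.           0.           1.        ]] 0.018155779706983472
[[ 0.28987007 -0.49360744  0.81995551  1.40280085]
 [ 0.95678499  0.17021665 -0.2357727  -0.25796681]
 [-0.02319092  0.85286458  0.5216169   0.64491236]
 [ 0.          0.          0.          1.        ]]
[[-6.10755037e-04  9.61021920e-01  2.76471512e-01  7.00541829e-02]
 [ 9.99998734e-01  9.93273957e-04 -1.24354144e-03  3.39250651e-04]
 [-1.46968253e-03  2.76470402e-01 -9.61021309e-01  3.09206828e-02]
 [ 0.00000000e+00  0.00000000e+00  0.00000000e+00  1.00000000e+00]] [[337.335776     0.         259.3603332 ]
 [  0.         337.335776   189.96841115]
 [  0.           0.           1.        ]]
```

View pics/top.png

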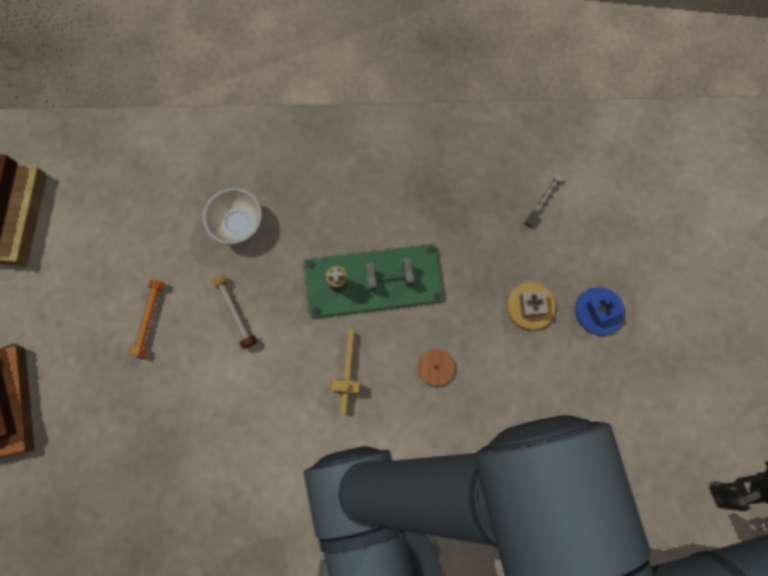

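View pics/scene.png

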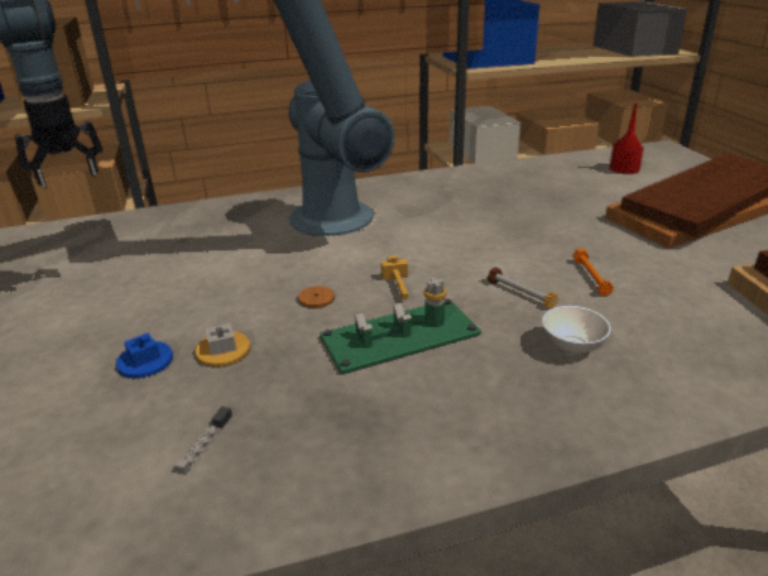

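The top view (768-px scale) shows the shaft with its brass pinion at (220,282) and dark boss at (248,341), the orange fake to its left, and the bowl at (232,216). The green head is centred at (374,281) with the spindle at (336,277). The gear is at (532,306), with the blue fake on its right. The scene view agrees.

```bash
cat > m1.py <<'E'
from h import *
v=View("top"); hsv=cv2.cvtColor(v.f,cv2.COLOR_RGB2HSV)
g=cv2.inRange(hsv,(60,80,30),(90,255,255))
c=max(cv2.findContours(g,0,2)[0],key=cv2.contourArea)
r=cv2.minAreaRect(c); bp=v.plane(cv2.boxPoints(r),0.012); print("plate",r,bp[:,:2].round(3),"c",bp.mean(0).round(4))
print("sides",np.linalg.norm(bp-np.roll(bp,1,0),axis=1).round(3))
s=v.plane([[224,184]],.099)[0]; print("spindle",s.round(3))
br=cv2.inRange(hsv,(15,110,60),(28,255,255))
n,l,st,ce=cv2.connectedComponentsWithStats(br)
for i in range(1,n):
    if st[i,4]>15: print(st[i],ce[i].round(1),v.plane([ce[i]],.012)[0].round(3), v.cloud()[int(ce[i][1]),int(ce[i][0])].round(3))
P=v.plane([[147,188],[165.5,228]],.015); print("shaft ends",P.round(3),np.linalg.norm(P[0]-P[1]))
print("hub",v.plane([[356.5,202]],.042).round(3))
print("bowl,auger,gauge,tmpl",v.plane([[156,146],[363,135],[231,250],[291,245]],.02).round(3))
E
python3 m1.py
```

```text
plate ((248.50775146484375, 186.56155395507812), (37.45848846435547, 87.94061279296875), 82.87498474121094) [[ 0.594  0.146]
 [ 0.624 -0.12 ]
 [ 0.508 -0.13 ]
 [ 0.479  0.131]] c [0.5512 0.0069 0.012 ]
sides [0.116 0.268 0.116 0.262]
spindle [0.539 0.075 0.099]
[  0 111  26  64 751] [ 11.  140.7] [0.708 0.737 0.012] [0.702 0.723 0.035]
[218 178  13  13  48] [225.  185.9] [0.554 0.078 0.012] [0.536 0.072 0.098]
[141 184  11   8  49] [145.9 186.9] [0.555 0.316 0.012] [0.554 0.315 0.028]
[ 86 187  18  51 127] [ 95.  215.9] [0.469 0.463 0.012] [ 0.474  0.471 -0.001]
[338 188  32  32 509] [352.6 204.7] [ 0.49  -0.302  0.012] [ 0.487 -0.293  0.041]
[221 220  19  55 316] [230.8 250.9] [0.359 0.061 0.012] [0.361 0.063 0.02 ]
shaft ends [[0.551 0.312 0.015]
 [0.429 0.253 0.015]] 0.13533246560483286
hub [[ 0.492 -0.307  0.042]]
bowl,auger,gauge,tmpl [[ 0.681  0.289  0.02 ]
 [ 0.705 -0.347  0.02 ]
 [ 0.361  0.06   0.02 ]
 [ 0.373 -0.114  0.02 ]]
```

>>> drive_tool(
  plan=[
    [100,35,-32,2,-1.45],
    [100,35,-32,2,-1.45],
    [100,35,-32,2,-1.45],
    [100,35,-32,2,-1.45],
    [100,35,-32,2,-1.45],
    [100,35,-32,2,-1.45],
    [100,35,-32,2,-1.45],
    [100,35,-32,2,-1.45],
    [100,35,-32,2,-1.45],
    [100,35,-32,2,-1.45],
    [100,55.5,-68.6,4.5,-3.1],
    [100,55.5,-68.6,4.5,-3.1],
    [100,55.5,-68.6,4.5,-3.1],
    [100,55.5,-68.6,4.5,-3.1],
    [100,55.5,-68.6,4.5,-3.1],
    [100,55.5,-68.6,4.5,-3.1],
    [100,55.5,-68.6,4.5,-3.1],
    [100,55.5,-68.6,4.5,-3.1],
    [100,55.5,-68.6,4.5,-3.1],
    [100,55.5,-68.6,4.5,-3.1],
  ],
)

```text
time_s: 2.2
ee_pos: [0.4903, 0.2858, 0.3588]
ee_rot: [-0.0, -0.072, 0.997, 0.0]
contact_force: [0.0, -0.1, 1.1]
gripper_width: 0.997
finger_force: 0.0
```

```bash
cat >> h.py <<'E'
def pose():
    st=arm.state(); Q=rot(st["ee_rot"]); return st,Q,np.array(st["ee_pos"]),np.arctan2(Q[1,0],Q[0,0])
def togo(xyz,head=None):
    "shift (cm, tool axes) and yaw to bring the TCP to xyz, tool x to heading head(rad)"
    st,Q,p,h=pose(); d=Q.T@(np.array(xyz)-p)*100
    y=0 if head is None else -((head-h+np.pi)%(2*np.pi)-np.pi)
    print("shift cm",d.round(2),"yaw",round(y,3),"| at",p.round(4),"head",round(np.degrees(h),1),"t",round(st["time_s"],2))
E
python3 - <<'E'
from h import *
togo([.49,.283,.36],np.radians(205.8)); print(arm.state()["joint_pos"])
E
```

```text
shift cm [ 0.07 -0.28 -0.12] yaw -0.306 | at [0.4903 0.2858 0.3588] head -171.7 t 2.2
[ 4.15906604e-01  3.77955058e-01 -3.75027837e-02  1.15549429e+00
  6.29146970e-04  2.71230795e-01]
```

```bash
cat > m2.py <<'E'
from h import *
v=View("wrist"); v.save("w1.png",1.2)
P=v.cloud(); m=((v.z>0)&(P[...,2]>.008)&(P[...,2]<.04)&(np.abs(P[...,0]-.49)<.12)&(np.abs(P[...,1]-.283)<.08)).astype(np.uint8)
n,l,st,ce=cv2.connectedComponentsWithStats(m); i=1+st[1:,4].argmax(); print(st[i])
hsv=cv2.cvtColor(v.f,cv2.COLOR_RGB2HSV)
c=max(cv2.findContours((l==i).astype(np.uint8),0,2)[0],key=cv2.contourArea)
r=cv2.minAreaRect(c); b=cv2.boxPoints(r); b=v.plane(b,.015)[:,:2]; print(r,b.round(4))
e=np.linalg.norm(b-np.roll(b,-1,0),axis=1); print("sides",e.round(4)); 
a=b[0]-b[1] if e[0]>e[1] else b[1]-b[2]
print("centre",b.mean(0).round(4),"axis deg",np.degrees(np.arctan2(a[1],a[0])).round(2))
q=P[l==i]; print("max z",np.percentile(q[:,2],[5,50,95,99]).round(4))
br=((l==i)&(hsv[...,0]>14)&(hsv[...,0]<30)&(hsv[...,1]>100)); print("brass",br.sum(),v.plane([np.argwhere(br).mean(0)[::-1]],.015))
E
python3 m2.py
```

```text
[ 214   88   82  161 3036]
((256.6500244140625, 170.45001220703125), (161.9086151123047, 38.263553619384766), 71.56504821777344) [[0.4326 0.2347]
 [0.4176 0.2655]
 [0.5572 0.3367]
 [0.5757 0.3025]]
sides [0.0342 0.1567 0.039  0.1584]
centre [0.4958 0.2849] axis deg -152.97
max z [0.0165 0.0212 0.0301 0.0309]
brass 526 [[0.55428399 0.31528457 0.015     ]]
```

View pics/w1.png

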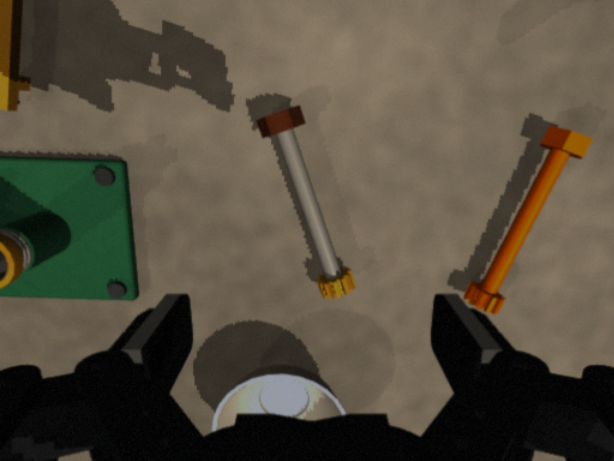

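The wrist view shows the shaft clear of its neighbours: boss at (281,121), pinion at (337,285), orange fake at right, bowl below. I'll refine it with a fit of the rod alone.

```bash
cat >> m2.py <<'E'
x=q[:,:2]-b.mean(0); d=a/np.linalg.norm(a); d=d if d[0]>0 else -d; s=x@d
rod=np.abs(s)<.045
for k in range(3):
    vx=cv2.fitLine(q[rod][:,:2].astype(np.float32),cv2.DIST_L2,0,.001,.001).ravel(); d=vx[:2]*np.sign(vx[0]); c0=vx[2:]
s=(q[:,:2]-c0)@d; lo,hi=np.percentile(s,[.3,99.7]); print("len",hi-lo,"lateral sd",np.std((q[rod][:,:2]-c0)@[-d[1],d[0]]))
o=c0+d*(hi-.073); o2=c0+d*(lo+.078); print("dir",np.degrees(np.arctan2(d[1],d[0])),"origin",o,o2)
h=np.arctan2(-d[1],-d[0]); c=(o+o2)/2
togo([c[0],c[1],.28],h); togo([c[0],c[1],.177],h)
E
sed -i 's/v.save.*$//' m2.py; python3 m2.py
```

```text
[ 215   89   83  160 3019]
((261.17083740234375, 169.636962890625), (161.62335205078125, 38.510650634765625), 69.5324478149414) [[0.433  0.2348]
 [0.4168 0.2652]
 [0.5529 0.3418]
 [0.573  0.3082]]
sides [0.0345 0.1562 0.0391 0.1581]
centre [0.4939 0.2875] axis deg -150.64
max z [0.0164 0.0212 0.0301 0.031 ]
brass 516 [[0.55468402 0.31564801 0.015     ]]
len 0.14949793287798274 lateral sd 0.00397217927267278
dir 26.707083 origin [0.49341764 0.28538354] [0.49475946 0.28605861]
shift cm [-0.43  0.15  7.91] yaw -0.331 | at [0.4901 0.2836 0.3591] head -172.2 t 2.3
shift cm [-0.44  0.16 18.21] yaw -0.331 | at [0.4901 0.2836 0.3591] head -172.2 t 2.3
```

>>> drive_tool(
  plan=[
    [60,-0.4,0.2,8,-0.33],
    [60,-0.4,0.2,8,-0.33],
    [60,-0.4,0.2,8,-0.33],
    [60,-0.4,0.2,8,-0.33],
    [60,-0.4,0.2,8,-0.33],
    [60,-0.4,0.2,8,-0.33],
  ],
)

```text
time_s: 2.9
ee_pos: [0.4949, 0.2855, 0.2819]
ee_rot: [0.002, -0.229, 0.973, 0.0]
contact_force: [-0.1, 0.2, -0.6]
gripper_width: 0.598
finger_force: 0.0
```

```bash
python3 m2.py
```

```text
[ 235   79   52  212 5284]
((260.5, 184.5), (211.0, 51.0), 90.0) [[0.4325 0.2354]
 [0.4174 0.2658]
 [0.5589 0.3401]
 [0.577  0.3037]]
sides [0.0339 0.1598 0.0406 0.1599]
centre [0.4964 0.2863] axis deg -152.3
max z [0.0163 0.0213 0.0302 0.031 ]
brass 917 [[0.55426847 0.31562519 0.015     ]]
len 0.1498448093692965 lateral sd 0.004001040067195405
dir 26.670696 origin [0.49399892 0.28519879] [0.4950312  0.28571731]
shift cm [0.03 0.01 0.17] yaw -0.003 | at [0.4948 0.2855 0.2817] head -153.5 t 2.95
shift cm [7.000e-02 1.000e-02 1.047e+01] yaw -0.003 | at [0.4948 0.2855 0.2817] head -153.5 t 2.95
```

>>> drive_tool(
  plan=[
    [60,0,0,5,0],
    [60,0,0,8,0],
    [60,0,0,9.5,0],
    [60,0,0,10.4,0],
    [60,0,0,10.4,0],
    [0,0,0,10.4,0],
    [0,0,0,10.4,0],
    [0,0,0,10.4,0],
    [0,0,0,10.4,0],
    [0,0,0,10.4,0],
    [0,0,0,10.4,0],
    [0,0,0,10.4,0],
    [0,0,0,9,0],
    [0,0,0,6,0],
    [0,0,0,1,0],
    [0,0,0,-4,0],
    [0,0,0,-6,0],
    [0,0,0,-6,0],
  ],
  grip_force=60,
)

```text
time_s: 4.75
ee_pos: [0.4952, 0.2858, 0.3434]
ee_rot: [0.004, -0.23, 0.973, 0.0]
contact_force: [0.6, 0.5, -5.2]
gripper_width: 0.137
finger_force: 59.2
```

```bash
cat > m3.py <<'E'
from h import *
# head from top view: plate contour + saddles/spindle from depth
v=View("top"); P=v.cloud(); hsv=cv2.cvtColor(v.f,cv2.COLOR_RGB2HSV)
near=(np.abs(P[...,0]-.551)<.09)&(np.abs(P[...,1]-.007)<.15)&(v.z>0)
top=near&(P[...,2]>.04)&(P[...,2]<.12)
n,l,st,ce=cv2.connectedComponentsWithStats(top.astype(np.uint8))
for i in range(1,n):
    if st[i,4]>10: q=P[l==i]; print(st[i],"mean",q.mean(0).round(4),"zmax",q[:,2].max().round(3),"xr",np.ptp(q[:,0]).round(3),np.ptp(q[:,1]).round(3))
g=cv2.inRange(hsv,(60,80,30),(90,255,255))
c=max(cv2.findContours(g,0,2)[0],key=cv2.contourArea); b=v.plane(cv2.boxPoints(cv2.minAreaRect(c)),.012)
print(b.mean(0).round(4))
togo([.5,.28,.34])
E
python3 m3.py
```

```text
[269 173   7  16  76] mean [ 0.5588 -0.0634  0.0505] zmax 0.06 xr 0.047 0.017
[245 176   6  16  72] mean [0.5503 0.0098 0.0509] zmax 0.061 xr 0.046 0.015
[218 178  14  16 174] mean [0.54   0.0742 0.081 ] zmax 0.103 xr 0.038 0.037
[0.5508 0.0069 0.012 ]
shift cm [-0.26 -0.74  0.05] yaw 0 | at [0.4943 0.2854 0.3405] head -153.4 t 4.8
```

>>> drive_tool(
  plan=[
    [0,15.7,-27,0,-1.22],
    [0,15.7,-27,0,-1.22],
    [0,15.7,-27,0,-1.22],
    [0,15.7,-27,0,-1.22],
    [0,15.7,-27,0,-1.22],
    [0,15.7,-27,0,-1.22],
    [0,15.7,-27,0,-1.22],
    [0,15.7,-27,0,-1.22],
    [0,15.7,-27,0,-1.22],
    [0,15.7,-27,0,-1.22],
    [0,15.7,-27,0,-1.22],
    [0,15.7,-27,0,-1.22],
  ],
)

```text
time_s: 6.0
ee_pos: [0.474, -0.026, 0.3385]
ee_rot: [0.001, 0.746, -0.666, -0.001]
contact_force: [-0.2, 0.0, -4.2]
gripper_width: 0.138
finger_force: 59.5
```

```bash
cat > m4.py <<'E'
from h import *
import sys
v=View("wrist"); v.save(sys.argv[1],1.2); P=v.cloud(); togo([.475,-.027,.34],np.radians(-83.4))
ok=(v.z>0)&(np.abs(P[...,0]-.551)<.1)&(np.abs(P[...,1]-.007)<.16)
n,l,st,ce=cv2.connectedComponentsWithStats((ok&(P[...,2]>.04)&(P[...,2]<.12)).astype(np.uint8))
for i in range(1,n):
    if st[i,4]>40:
        q=P[l==i]; t=q[q[:,2]>np.percentile(q[:,2],98)-.004]; r=cv2.minAreaRect((t[:,:2]*1000).astype(np.float32))
        print(st[i],"mean",q.mean(0).round(4),"ztop",np.percentile(q[:,2],98).round(4),"toprect mm",np.round(r[0],1),np.round(r[1],1),round(r[2],1))
# shaft in hand, tool frame (TCP axes)
st,Q,p,h=pose(); T=(P-p)@Q
m=(v.z>0)&(T[...,2]>.12)&(T[...,2]<.175)&(np.abs(T[...,0])<.1)&(np.abs(T[...,1])<.02)
n,l,s,ce=cv2.connectedComponentsWithStats(m.astype(np.uint8)); q=T[m]
for x0 in np.arange(-.09,.09,.01):
    k=q[(q[:,0]>=x0)&(q[:,0]<x0+.01)]
    if len(k)>10: print(round(x0,2),len(k),"y",k[:,1].min().round(4),k[:,1].max().round(4),"zmin",np.percentile(k[:,2],3).round(4))
print("x ext",q[:,0].min(),q[:,0].max())
E
python3 m4.py w2.png
```

```text
shift cm [ 0.11 -0.07 -0.11] yaw -0.002 | at [ 0.4742 -0.026   0.3389] head -83.5 t 6.05
[ 116  118   67   21 1249] mean [ 0.5613 -0.0625  0.0508] ztop 0.0585 toprect mm [560.5 -62.4] [45.9 14. ] 7.0
[ 126  206   62   25 1193] mean [0.553  0.0092 0.0498] ztop 0.0582 toprect mm [552.   10.4] [46.1 14.8] 6.1
[145 266  42  23 459] mean [0.5417 0.0616 0.0494] ztop 0.0583 toprect mm [543.3  61.9] [ 8.2 28.9] 81.9
-0.05 18 y -0.0066 0.0069 zmin 0.1582
-0.04 542 y -0.0065 0.0074 zmin 0.1555
-0.03 585 y -0.0063 0.0073 zmin 0.1553
-0.02 586 y -0.0076 0.008 zmin 0.1549
-0.01 1240 y -0.0087 0.0091 zmin 0.1235
-0.0 2077 y -0.0193 0.0198 zmin 0.1275
0.01 3891 y -0.0195 0.02 zmin 0.1208
0.02 809 y -0.0065 0.0071 zmin 0.1552
0.03 853 y -0.0068 0.007 zmin 0.1551
0.04 901 y -0.0067 0.0068 zmin 0.1551
0.05 976 y -0.0069 0.0072 zmin 0.1551
0.06 1865 y -0.0173 0.0176 zmin 0.1468
0.07 2545 y -0.0173 0.0174 zmin 0.1467
x ext -0.04413207166097335 0.07905290450983862
```

View pics/w2.png

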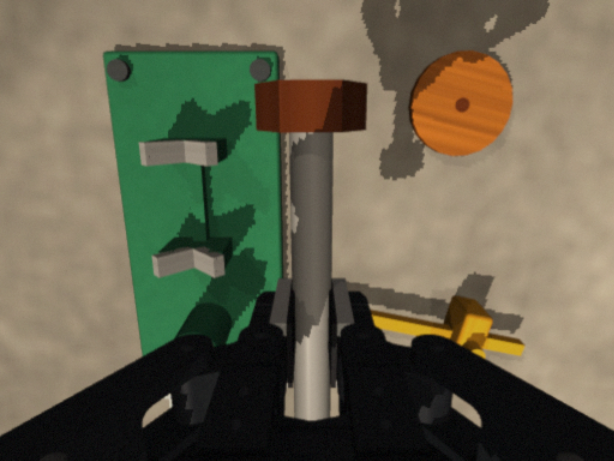

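The wrist view shows the far saddle at (179,152), the near saddle at (189,262), and the shaft level in the grasp with its boss at (311,106). Measured sizes match: saddle tops 14 mm thick at 58.5 mm height, and the boss end 79 mm from the tool axis.

>>> drive_tool(
  plan=[
    [0,0.8,-5,0,0],
    [0,0.8,-8.15,0,0],
    [0,0.8,-8.15,0,0],
    [0,0.8,-8.15,4,0],
    [0,0.8,-8.15,8,0],
    [0,0.8,-8.15,10,0],
    [0,0.8,-8.15,11,0],
    [0,0.8,-8.15,11.5,0],
    [0,0.8,-8.15,11.5,0],
  ],
)

```text
time_s: 6.95
ee_pos: [0.5566, -0.0251, 0.2251]
ee_rot: [-0.0, 0.746, -0.666, 0.0]
contact_force: [-0.3, -0.6, -5.0]
gripper_width: 0.134
finger_force: 59.9
```

Run:
```python
from h import *
togo([.5562,-.025,.2125],np.radians(-83.34)); print(arm.state()["contact_force"])
v=View("top"); v.save("t2.png",4,(190,140,310,230))
```

```text
shift cm [-0.01  0.04  1.26] yaw -0.003 | at [ 0.5566 -0.0251  0.2251] head -83.5 t 6.95
[-0.25740602 -0.56569959 -5.04515535]
```

View pics/t2.png

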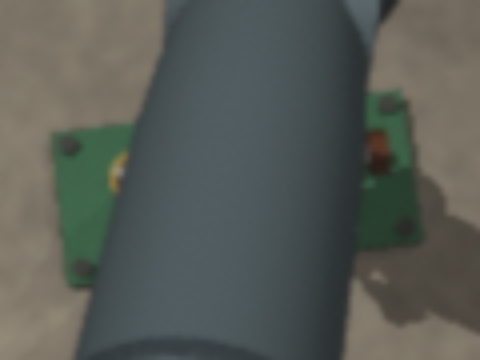

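The crop is mostly hidden by the arm. The boss at (378,150) lies in line with the plate. I'll lower, release and lift.

>>> drive_tool(
  plan=[
    [0,0,0,0.6,0],
    [0,0,0,1.0,0],
    [0,0,0,1.25,0],
    [0,0,0,1.25,0],
    [14,0,0,1.25,0],
    [18,0,0,1.25,0],
    [25,0,0,1.25,0],
    [40,0,0,1.25,0],
    [50,0,0,1.25,0],
    [50,0,0,1.25,0],
    [50,0,0,-2,0],
    [50,0,0,-6,0],
    [50,0,0,-10,0],
    [50,0,0,-14,0],
    [50,0,0,-14,0],
  ],
)

```text
time_s: 8.5
ee_pos: [0.5583, -0.0254, 0.3711]
ee_rot: [-0.003, 0.746, -0.666, 0.005]
contact_force: [-0.2, 0.2, -0.4]
gripper_width: 0.498
finger_force: 0.0
```

```bash
cat > m5.py <<'E'
from h import *
import sys
v=View("wrist"); v.save(sys.argv[1],1.2); P=v.cloud(); st,Q,p,h=pose(); print(p,np.degrees(h),st["time_s"])
S=np.array([.5605,-.0624]);N=np.array([.552,.0104]); d=(N-S)/np.linalg.norm(N-S); o=(N+S)/2; nrm=np.array([d[1],-d[0]])
L=np.stack([(P[...,:2]-o)@nrm,(P[...,:2]-o)@d],-1)
for y0 in np.arange(-.085,.09,.01):
    k=(v.z>0)&(L[...,1]>=y0)&(L[...,1]<y0+.01)&(np.abs(L[...,0])<.02)&(P[...,2]>.053)&(P[...,2]<.11)
    if k.sum()>10: print(round(y0,3),k.sum(),"x",np.percentile(L[k][:,0],[2,98]).round(4),"ztop",np.percentile(P[k][:,2],97).round(4))
E
python3 m5.py w3.png
```

```text
[ 0.55764643 -0.02534387  0.36818524] -83.50164836097582 8.55
-0.085 153 x [-0.0153  0.0146] ztop 0.0661
-0.075 489 x [-0.0146  0.0148] ztop 0.0661
-0.065 199 x [-0.0112  0.0122] ztop 0.0653
-0.055 191 x [-0.0058  0.006 ] ztop 0.0576
-0.045 372 x [-0.0192  0.0192] ztop 0.0583
-0.035 257 x [-0.0192  0.0191] ztop 0.0583
-0.025 161 x [-0.0053  0.0059] ztop 0.0573
-0.015 160 x [-0.0053  0.006 ] ztop 0.0573
-0.005 156 x [-0.0053  0.006 ] ztop 0.0574
0.005 153 x [-0.0054  0.006 ] ztop 0.0575
0.015 143 x [-0.0055  0.0061] ztop 0.0571
0.025 244 x [-0.0198  0.0194] ztop 0.058
0.035 281 x [-0.0194  0.0195] ztop 0.0583
0.045 133 x [-0.0048  0.0062] ztop 0.0572
0.055 331 x [-0.012   0.0139] ztop 0.0647
0.065 209 x [-0.0122  0.0145] ztop 0.0651
0.075 139 x [-0.0063  0.0089] ztop 0.0813
0.085 712 x [-0.0151  0.0175] ztop 0.099
```

View pics/w3.png

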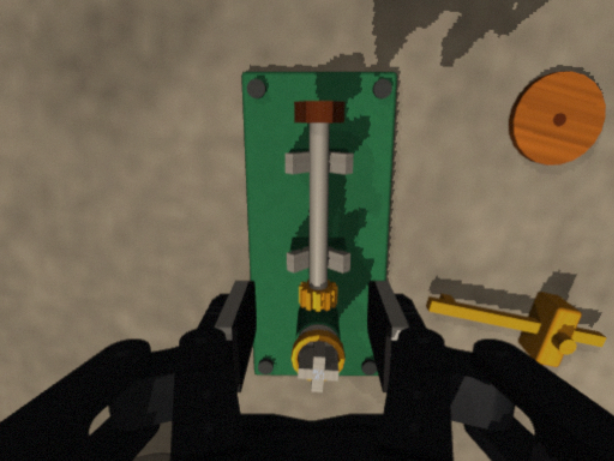

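The wrist view shows the shaft lying in both saddles, with the boss at (319,111), the pinion at (318,297) and the spindle cross at (319,374). The rod top is at 57.3 mm and level. Next I'll measure the spindle from directly above.

>>> drive_tool(
  plan=[
    [80,-5,0,0,0],
    [80,-9,0,0,0],
    [80,-9,0,0,0],
    [80,-9,0,0,0],
    [80,-9,0,0,0],
  ],
)

```text
time_s: 9.05
ee_pos: [0.546, 0.0637, 0.3638]
ee_rot: [0.001, 0.746, -0.666, -0.0]
contact_force: [-0.4, 0.1, -0.1]
gripper_width: 0.8
finger_force: 0.0
```

```bash
cat > m6.py <<'E'
from h import *
def cross(v,z,m):
    c=max(cv2.findContours(m.astype(np.uint8),0,1)[0],key=cv2.contourArea)
    uv=np.argwhere(m)[:,::-1]; xy=v.plane(uv,z)[:,:2]
    hull=v.plane(cv2.convexHull(c)[:,0],z)[:,:2]
    cm=xy.mean(0); d=xy-cm; w=(d[:,0]+1j*d[:,1]); a=np.angle((w**4).sum())/4
    r=np.array([[np.cos(a),np.sin(a)],[-np.sin(a),np.cos(a)]]); e=d@r.T
    lo,hi=np.percentile(e,.5,0),np.percentile(e,99.5,0); c2=cm+((lo+hi)/2)@r
    return cm,c2,np.degrees(a),hi-lo,len(uv)
if __name__=="__main__":
    for k in range(2):
        v=View("wrist"); P=v.cloud(); st,Q,p,h=pose()
        m=(v.z>0)&(P[...,2]>.094)&(P[...,2]<.106)&(np.hypot(P[...,0]-.54,P[...,1]-.075)<.03)
        n,l,s,ce=cv2.connectedComponentsWithStats(m.astype(np.uint8)); m=l==1+s[1:,4].argmax()
        print("cross",cross(v,.099,m),"z",np.median(P[m][:,2]),"pix",np.argwhere(m).mean(0)[::-1]); print(p,np.degrees(h))
    v.save("w4.png",3,(190,100,350,300))
E
python3 m6.py
```

```text
cross (array([0.5453249 , 0.07539165]), array([0.54539776, 0.07558972]), np.float64(3.293307822436492), array([0.02760135, 0.02846916]), 741) z 0.09858334349177797 pix [258.1417004  210.07422402]
[0.54616458 0.06343131 0.36397503] -83.56720802915427
cross (array([0.54532343, 0.07543867]), array([0.54523459, 0.07563171]), np.float64(2.6164333123864485), array([0.02733534, 0.02877847]), 739) z 0.09859586803162179 pix [258.39512855 210.41271989]
[0.5462337  0.0632647  0.36415484] -83.5909603014248
```

View pics/w4.png

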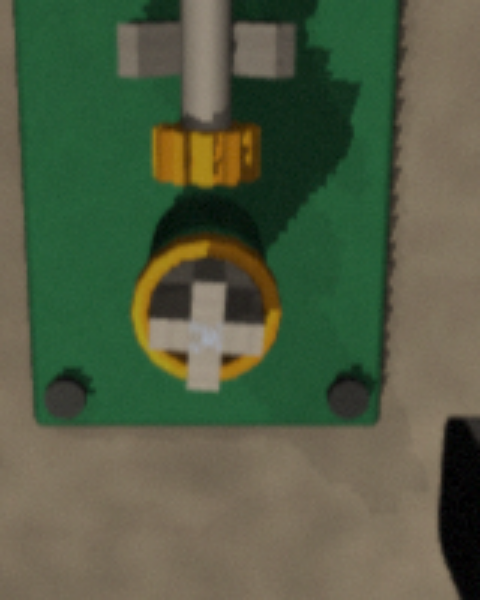

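The crop shows the spindle cross at (206,336), nearly square to the plate, with the pinion beside it at (207,155). It measures centre (0.5453, 0.0755), angle 3° mod 90°, arms 28 mm and top 98.6 mm, all as expected. Now the gear.

>>> drive_tool(
  plan=[
    [80,35.4,9.6,0,1.6],
    [80,35.4,9.6,0,1.6],
    [80,35.4,9.6,0,1.6],
    [80,35.4,9.6,0,1.6],
    [80,35.4,9.6,0,1.6],
    [80,35.4,9.6,0,1.6],
    [80,35.4,9.6,0,1.6],
    [80,35.4,9.6,0,1.6],
    [80,35.4,9.6,0,1.6],
    [80,35.4,9.6,0,1.6],
    [80,35.4,9.6,0,1.6],
    [80,35.4,9.6,0,1.6],
    [80,35.4,9.6,0,1.6],
  ],
)

```text
time_s: 10.45
ee_pos: [0.4905, -0.2989, 0.3646]
ee_rot: [-0.0, -0.043, 0.999, -0.0]
contact_force: [0.0, -0.2, -0.3]
gripper_width: 0.803
finger_force: 0.0
```

```bash
cat > m7.py <<'E'
from h import *
for k in range(2):
    v=View("wrist"); P=v.cloud(); st,Q,p,h=pose()
    hsv=cv2.cvtColor(v.f,cv2.COLOR_RGB2HSV)
    near=(v.z>0)&(np.hypot(P[...,0]-.492,P[...,1]+.303)<.06)
    m=(near&(P[...,2]>.038)&(P[...,2]<.048)&(hsv[...,1]<110)).astype(np.uint8)
    c=max(cv2.findContours(m,0,1)[0],key=cv2.contourArea)
    b=v.plane(cv2.boxPoints(cv2.minAreaRect(c)),.042)[:,:2]; e=b-np.roll(b,1,0)
    print("hub",b.mean(0).round(4),np.linalg.norm(e,axis=1).round(4),"ang",(np.degrees(np.arctan2(e[:,1],e[:,0]))%90).round(1),"z",np.median(P[m>0][:,2]).round(4))
    y=(near&(P[...,2]>.006)&(P[...,2]<.018)&cv2.inRange(hsv,(14,100,40),(30,255,255)).astype(bool)).astype(np.uint8)
    cc=np.vstack(cv2.findContours(y,0,1)[0])[:,0]; (x,r)=cv2.minEnclosingCircle(v.plane(cc,.012)[:,:2].astype(np.float32)); print("disc",x,r)
    print(p,np.degrees(h),st["joint_pos"].round(2),st["time_s"])
v.save("w5.png",1.2)
E
python3 m7.py
```

```text
hub [ 0.4942 -0.3065] [0.0445 0.0441 0.0428 0.044 ] ang [4.9 3.3 4.9 5.6] z 0.0418
disc (0.4943973422050476, -0.3065859079360962) 0.047765426337718964
[ 0.4905968  -0.29876211  0.36463205] -175.11809828175942 [-0.66  0.39 -0.01  1.18 -0.   -0.74] 10.5
hub [ 0.4944 -0.3063] [0.0445 0.0441 0.0428 0.0441] ang [4.9 3.3 4.9 5.6] z 0.0417
disc (0.4943406283855438, -0.3064667582511902) 0.0477689728140831
[ 0.49066273 -0.29861327  0.36460859] -175.126991491736 [-0.66  0.39 -0.01  1.18 -0.   -0.74] 10.55
```

View pics/w5.png

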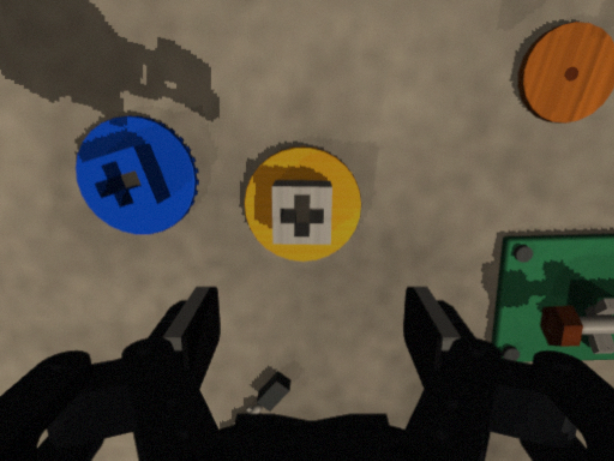

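The wrist view shows the gear disc at (303,204) with its hub at (302,213), square with the view; the blue fake is at left and out of the way. Hub and disc agree: centre (0.4943, -0.3065), radius 47.8 mm, height 41.8 mm.

>>> drive_tool(
  plan=[
    [80,-0.3,-0.8,5,0],
    [80,-0.3,-0.8,10,0],
    [80,-0.3,-0.8,14,0],
    [80,-0.3,-0.8,16.5,0],
    [80,-0.3,-0.8,17.4,0],
    [80,-0.3,-0.8,17.4,0],
    [40,-0.3,-0.8,17.4,0],
    [40,-0.3,-0.8,17.4,0],
    [40,-0.3,-0.8,17.4,0],
    [40,-0.3,-0.8,17.4,0],
    [40,-0.3,-0.8,17.4,0],
    [40,-0.3,-0.8,17.4,0],
  ],
  grip_force=80,
)

```text
time_s: 11.75
ee_pos: [0.4956, -0.3068, 0.1932]
ee_rot: [0.002, -0.042, 0.999, -0.001]
contact_force: [-0.5, 0.8, 7.0]
gripper_width: 0.499
finger_force: 82.9
```

Run:
```python
from h import *
togo([.4943,-.3065,.19],np.radians(-175.3)); s=arm.state(); print(s["contact_force"],s["gripper_width"],s["finger_force"])
```

```text
shift cm [0.13 0.04 0.32] yaw 0.002 | at [ 0.4956 -0.3068  0.1932] head -175.2 t 11.75
[-0.48858136  0.81048328  7.03162813] 0.49858390786174933 82.92537242174149
```

>>> drive_tool(
  plan=[
    [40,0,0,-4,0],
    [40,0,0,-9,0],
    [40,0,0,-14,0],
    [40,0,0,-16,0],
    [40,-4,18,-16,0.02],
    [40,-4,18,-16,0.02],
    [40,-4,18,-16,0.02],
    [40,-4,18,-16,0.02],
    [40,-8.2,37.7,-16,0.02],
    [40,-8.2,37.7,-16,0.02],
    [40,-8.2,37.7,-16,0.02],
    [40,-8.2,37.7,-16,0.02],
    [40,-8.2,37.7,-16,0.02],
    [40,-8.2,37.7,-16,0.02],
    [40,-8.2,37.7,-16,0.02],
  ],
)

```text
time_s: 13.25
ee_pos: [0.5444, 0.0758, 0.3508]
ee_rot: [-0.0, -0.032, 0.999, -0.0]
contact_force: [-0.2, -0.9, -3.0]
gripper_width: 0.494
finger_force: 83.3
```

```bash
cat > m8.py <<'E'
from h import *
v=View("wrist"); P=v.cloud(); st,Q,p,h=pose(); T=(P-p)@Q
hsv=cv2.cvtColor(v.f,cv2.COLOR_RGB2HSV)
m=(v.z>0)&(np.hypot(T[...,0],T[...,1])<.06)&(T[...,2]<.2)&(T[...,2]>.15)&cv2.inRange(hsv,(12,90,30),(32,255,255)).astype(bool)
q=T[m]; A=np.c_[q[:,:2],np.ones(len(q))]; k=np.linalg.lstsq(A,q[:,2],rcond=None)[0]
print(len(q),"disc top plane slopes,z",k.round(4)); cc=max(cv2.findContours(m.astype(np.uint8),0,1)[0],key=cv2.contourArea)[:,0]
w=T[cc[:,1],cc[:,0]]; w=w[np.hypot(w[:,0],w[:,1])>.040][:,:2]
s=np.linalg.lstsq(np.c_[2*w,np.ones(len(w))],(w**2).sum(1),rcond=None)[0]; print("disc centre tool",s[:2].round(4),"r",np.sqrt(s[2]+s[:2]@s[:2]).round(4),len(w))
c=p+Q@[s[0],s[1],k[2]+.012]; print("gear origin",c.round(4)); togo(p+np.array([.5453-c[0],.0755-c[1],0]),np.radians(-176.7))
print(st["contact_force"],st["gripper_width"],st["joint_pos"].round(2)); v.save("w6.png",1.2)
E
python3 m8.py
```

```text
11763 disc top plane slopes,z [ 0.0244 -0.0034  0.1805]
disc centre tool [ 0.0015 -0.0001] r 0.0471 344
gear origin [0.5429 0.0751 0.1583]
shift cm [-0.25  0.03 -0.  ] yaw 0.005 | at [0.5444 0.0753 0.3507] head -176.4 t 13.3
[-0.44630214 -0.14527122 -2.77739808] 0.4964727724762131 [ 0.02  0.35 -0.1   1.12 -0.   -0.04]
```

View pics/w6.png

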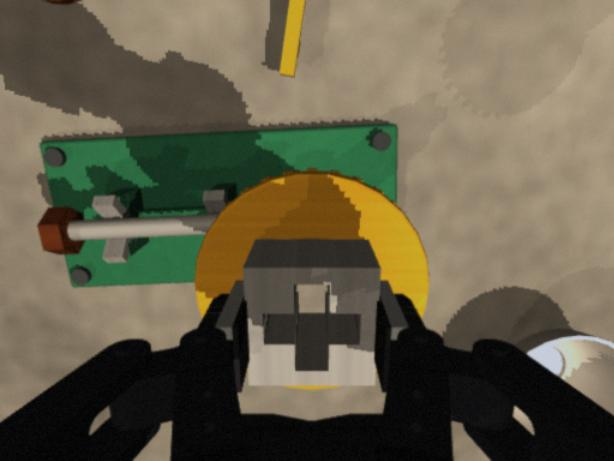

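The wrist view shows the gear held squarely, with the disc at (312,280) and the hub cross at (312,328), above the spindle beside the laid shaft. I'll centre and lower it gently.

>>> drive_tool(
  plan=[
    [40,-0.25,0,2,0.005],
    [40,-0.25,0,4,0.005],
    [40,-0.25,0,5,0.005],
    [40,-0.25,0,5.2,0.005],
    [40,-0.25,0,5.2,0.005],
    [40,-0.25,0,5.4,0.005],
    [40,-0.25,0,5.6,0.005],
    [40,-0.25,0,5.8,0.005],
    [40,-0.25,0,6.0,0.005],
    [40,-0.25,0,6.2,0.005],
    [40,-0.25,0,6.4,0.005],
    [40,-0.25,0,6.4,0.005],
  ],
)

```text
time_s: 14.5
ee_pos: [0.5468, 0.0767, 0.2863]
ee_rot: [-0.0, -0.03, 1.0, -0.0]
contact_force: [-0.0, 0.1, -3.0]
gripper_width: 0.499
finger_force: 83.2
```

```bash
python3 m8.py; python3 -c "
from h import *
print(arm.state()['moment'])"
```

```text
11794 disc top plane slopes,z [ 0.0231 -0.0034  0.1807]
disc centre tool [ 0.0015 -0.0005] r 0.0471 342
gear origin [0.5453 0.0761 0.0938]
shift cm [ 0.   -0.06  0.  ] yaw 0.002 | at [0.5469 0.0767 0.2864] head -176.6 t 14.55
[ 0.45658217 -0.1484631  -2.21019316] 0.49621137462130266 [ 0.02  0.39 -0.21  0.97 -0.   -0.03]
[ 0.03602538 -0.00667504 -0.00460553]
```

Underside at 93.8 mm, below the spline top, with no contact force, so it is meshed. I'll press on down.

>>> drive_tool(
  plan=[
    [40,0,-0.05,0.3,0],
    [40,0,-0.05,0.6,0],
    [40,0,-0.05,0.9,0],
    [40,0,-0.05,1.2,0],
    [40,0,-0.05,1.5,0],
    [40,0,-0.05,1.7,0],
    [40,0,-0.05,1.9,0],
    [40,0,-0.05,2.1,0],
    [40,0,-0.05,2.3,0],
    [40,0,-0.05,2.4,0],
    [40,0,-0.05,2.4,0],
  ],
)

```text
time_s: 15.65
ee_pos: [0.5469, 0.0762, 0.2636]
ee_rot: [0.0, -0.03, 1.0, -0.0]
contact_force: [-4.4, 0.1, 8.6]
gripper_width: 0.498
finger_force: 84.3
```

```bash
python3 m8.py
```

```text
11787 disc top plane slopes,z [ 0.0239 -0.0039  0.1805]
disc centre tool [ 0.0016 -0.0005] r 0.0471 345
gear origin [0.5455 0.0755 0.0712]
shift cm [ 0.02  0.   -0.  ] yaw 0.002 | at [0.5469 0.0762 0.2637] head -176.6 t 15.7
[-5.21565961 -0.63392462  8.55287405] 0.497178301632491 [ 0.02  0.41 -0.24  0.91 -0.   -0.04]
```

>>> drive_tool(
  plan=[
    [40,0.05,0,0.1,0],
    [40,0.05,0,0.2,0],
    [40,0.05,0,0.3,0],
    [40,0.05,0,0.4,0],
    [40,0.05,0,0.4,0],
    [40,0.05,0,0.4,0],
    [40,0.05,0,0.4,0],
  ],
)

```text
time_s: 16.4
ee_pos: [0.5467, 0.0762, 0.2621]
ee_rot: [0.001, -0.03, 1.0, -0.0]
contact_force: [-9.0, -0.3, 23.4]
gripper_width: 0.501
finger_force: 86.5
```

```bash
python3 m8.py
```

```text
11808 disc top plane slopes,z [ 0.0214 -0.0032  0.1804]
disc centre tool [ 0.0016 -0.0005] r 0.0471 344
gear origin [0.5456 0.0755 0.0697]
shift cm [ 0.03 -0.   -0.  ] yaw 0.002 | at [0.5467 0.0762 0.2621] head -176.6 t 16.45
[-9.47380358 -0.93535115 21.62019837] 0.49195743986080726 [ 0.02  0.41 -0.25  0.91 -0.   -0.04]
```

View pics/w6.png

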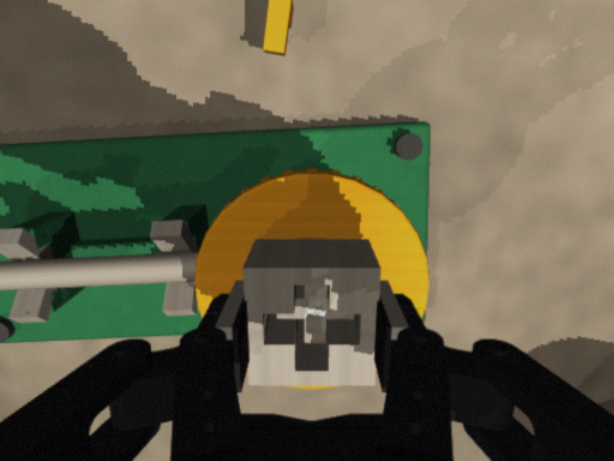

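The view shows the shaft still in both saddles at (100,272), and the spline top inside the hub bore at (315,318). The gear is at its stop and pressed.

```bash
python3 -c "
from plant import arm
print(arm.sign_off())"
```

```text
the job is handed in; nothing more can be done
None
```

The job is handed in, though no verdict came back: the shaft lies in both saddles with its pinion by the spindle, and the gear is meshed and held at its stop (underside measured at 69.7 mm, about 22 N on the tool) after about 16.5 s. I never touched the bowl, auger bit, marking gauge, template disc or look-alikes.

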